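Load the cell test board

TASK

Finish loading the test board: put the two loose long battery cells into the two long holders, and move the short cell that was left by mistake in a long holder into the empty short holder. Every cell must lie fully down in its pocket with its button (plus) end at the brass-tongue end of its holder. Leave the short cell that is already right, and everything else on the bench, where they are, and do not knock the bottle over.

Things in the scene. Friction and masses are not known exactly. Their poses are not given: they have to be found in the camera images.
- long_cell_a: Long battery cell, a cylinder 18 mm in diameter, 65 mm long with its button, lying on its side; dark sleeve, weighs under 70 g. Origin on the axis at mid-length, 9 mm above what it lies on; x runs along the cell towards the plus end. The minus end is flat. Does not roll by itself. Starts in any position and direction on the open bench or in the tray's larger compartment.
- long_cell_a_plus (a point): Tip of that cell's plus button, on the axis, 32.5 mm from its origin. The button is metal, 8 mm wide, 2 mm high, with a white washer, and a groove runs round the sleeve near this end.
- long_cell_b: Long battery cell, a cylinder 18 mm in diameter, 65 mm long with its button, lying on its side; dark sleeve, weighs under 70 g. Origin on the axis at mid-length, 9 mm above what it lies on; x runs along the cell towards the plus end. The minus end is flat. Does not roll by itself. Starts in any position and direction on the open bench or in the tray's larger compartment.
- long_cell_b_plus (a point): Tip of that cell's plus button, on the axis, 32.5 mm from its origin. The button is metal, 8 mm wide, 2 mm high, with a white washer, and a groove runs round the sleeve near this end.
- short_cell_a: Short battery cell, a cylinder 18 mm in diameter, 35 mm long with its button, lying on its side; dark sleeve, weighs under 70 g. Origin on the axis at mid-length, 9 mm above what it lies on; x runs along the cell towards the plus end. The minus end is flat. Does not roll by itself. Already lies correctly in a short holder (short_holder_a).
- short_cell_b: Short battery cell, a cylinder 18 mm in diameter, 35 mm long with its button, lying on its side; dark sleeve, weighs under 70 g. Origin on the axis at mid-length, 9 mm above what it lies on; x runs along the cell towards the plus end. The minus end is flat. Does not roll by itself. Starts lying wrongly in one of the long holders (long_holder_a), anywhere along its pocket.
- short_cell_a_plus (a point): Tip of that cell's plus button, on the axis, 17.5 mm from its origin. The button is metal, 8 mm wide, 2 mm high, with a white washer, and a groove runs round the sleeve near this end.
- short_cell_b_plus (a point): Tip of that cell's plus button, on the axis, 17.5 mm from its origin. The button is metal, 8 mm wide, 2 mm high, with a white washer, and a groove runs round the sleeve near this end.
- long_holder_a: Long black open-topped holder, fixed on the board. Origin under its centre, x along the cell towards the plus end. Pocket 70 mm long (x), 21 mm wide (y), floor at z = 3 mm; side rails 2.5 mm thick with tops only at z = 8 mm, so fingers can straddle the cell above them; end walls 3 mm thick, tops at z = 19 mm. A seated cell's axis is at z = 12 mm. Takes either long cell.
- long_holder_b: Long black open-topped holder, fixed on the board. Origin under its centre, x along the cell towards the plus end. Pocket 70 mm long (x), 21 mm wide (y), floor at z = 3 mm; side rails 2.5 mm thick with tops only at z = 8 mm, so fingers can straddle the cell above them; end walls 3 mm thick, tops at z = 19 mm. A seated cell's axis is at z = 12 mm. Takes either long cell.
- short_holder_a: Short black open-topped holder, fixed on the board. Origin under its centre, x along the cell towards the plus end. Pocket 40 mm long (x), 21 mm wide (y), floor at z = 3 mm; side rails 2.5 mm thick with tops only at z = 8 mm, so fingers can straddle the cell above them; end walls 3 mm thick, tops at z = 19 mm. A seated cell's axis is at z = 12 mm. Takes either short cell.
- short_holder_b: Short black open-topped holder, fixed on the board. Origin under its centre, x along the cell towards the plus end. Pocket 40 mm long (x), 21 mm wide (y), floor at z = 3 mm; side rails 2.5 mm thick with tops only at z = 8 mm, so fingers can straddle the cell above them; end walls 3 mm thick, tops at z = 19 mm. A seated cell's axis is at z = 12 mm. Takes either short cell.
- board: Fixed white board, 130 x 190 x 10 mm, origin under its centre. The four holders stand on it side by side along its y, 44 mm apart, in any order, pointing to its +x or -x. A flat brass tongue, 14 mm long, sticks out beyond each holder's plus end only; the minus end has a small coil spring inside and no tongue.
- tray: Fixed low grey tray, 200 x 130 mm, rim 20 mm high and 4 mm thick, with a 4 mm cross wall centred at x = -36 mm. Origin at its centre at bench level; inner floor level with the bench. The larger compartment (x -34 to 96 mm, y -61 to 61 mm) holds a long cell or the standoff.
- bottle: Bystander: closed white bottle, 50 mm diameter, 170 mm tall, standing between the bench cells and the board; easily knocked over. Origin under its centre.
- tape_roll: Bystander: roll of paper tape lying flat, 96 mm outside diameter, 24 mm high. Origin under its centre.
- screwdriver: Bystander: screwdriver, 170 mm long, lying along its x, at most 35 mm high. Origin near its middle, underneath.
- adapter_a: Bystander: small plug adapter, 42 x 16 x 10 mm, in the tray's smaller compartment. Origin under its body.
- adapter_b: Bystander: small plug adapter, 42 x 16 x 10 mm, in the tray's smaller compartment. Origin under its body.
- standoff: Bystander: bare steel hexagonal spacer, 14 mm across flats, 50 mm long plus a 10 mm long 8 mm stud, lying on the bench or in the tray. Not a cell. Origin under its middle, x towards the stud.
- mouse: Bystander: black computer mouse, 100 x 58 x 30 mm, near the robot. Origin under its centre.
Not all that is in view belongs to the job. Leave any orange look-alike of the long_cell_a alone. Leave any orange look-alike of the long_cell_b alone.

How it is judged:
At the end, for the whole second after the job is handed in: Long cells lie in long holders, short cells in short ones, one each: cell centre within 6 mm along and 4 mm across of the holder's centre, fully down (axis 8 to 15.5 mm above the holder's origin), plus end towards the brass tongue, slower than 0.02 m/s (((x of long_cell_a in the frame of long_holder_a between -0.006 and 0.006 m and y of long_cell_a in the frame of long_holder_a between -0.004 and 0.004 m and z of long_cell_a in the frame of long_holder_a between 0.008 and 0.0155 m and x of long_cell_a_plus in the frame of long_holder_a above 0.02 m) or (x of long_cell_a in the frame of long_holder_b between -0.006 and 0.006 m and y of long_cell_a in the frame of long_holder_b between -0.004 and 0.004 m and z of long_cell_a in the frame of long_holder_b between 0.008 and 0.0155 m and x of long_cell_a_plus in the frame of long_holder_b above 0.02 m)) and linear speed of each of long_cell_a, long_cell_b, short_cell_a, short_cell_b below 0.02 m/s and ((x of long_cell_b in the frame of long_holder_a between -0.006 and 0.006 m and y of long_cell_b in the frame of long_holder_a between -0.004 and 0.004 m and z of long_cell_b in the frame of long_holder_a between 0.008 and 0.0155 m and x of long_cell_b_plus in the frame of long_holder_a above 0.02 m) or (x of long_cell_b in the frame of long_holder_b between -0.006 and 0.006 m and y of long_cell_b in the frame of long_holder_b between -0.004 and 0.004 m and z of long_cell_b in the frame of long_holder_b between 0.008 and 0.0155 m and x of long_cell_b_plus in the frame of long_holder_b above 0.02 m)) and ((x of short_cell_a in the frame of short_holder_a between -0.006 and 0.006 m and y of short_cell_a in the frame of short_holder_a between -0.004 and 0.004 m and z of short_cell_a in the frame of short_holder_a between 0.008 and 0.0155 m and x of short_cell_a_plus in the frame of short_holder_a above 0.008 m) or (x of short_cell_a in the frame of short_holder_b between -0.006 and 0.006 m and y of short_cell_a in the frame of short_holder_b between -0.004 and 0.004 m and z of short_cell_a in the frame of short_holder_b between 0.008 and 0.0155 m and x of short_cell_a_plus in the frame of short_holder_b above 0.008 m)) and ((x of short_cell_b in the frame of short_holder_a between -0.006 and 0.006 m and y of short_cell_b in the frame of short_holder_a between -0.004 and 0.004 m and z of short_cell_b in the frame of short_holder_a between 0.008 and 0.0155 m and x of short_cell_b_plus in the frame of short_holder_a above 0.008 m) or (x of short_cell_b in the frame of short_holder_b between -0.006 and 0.006 m and y of short_cell_b in the frame of short_holder_b between -0.004 and 0.004 m and z of short_cell_b in the frame of short_holder_b between 0.008 and 0.0155 m and x of short_cell_b_plus in the frame of short_holder_b above 0.008 m))); the robot touches nothing.
It fails at once if any bystander is shoved more than 25 mm (distance of any of bottle, tape_roll, screwdriver, adapter_a, adapter_b, standoff, mouse from where it was at the start of the episode above 0.025 m).
It fails at once if the correctly loaded short cell is taken out or shoved about (distance of short_cell_a from where it was at the start of the episode above 0.012 m).
It fails at once if the bottle is tipped over (angle between bottle's own z axis and vertical above 0.5 rad).
It also fails if it takes over 69 s, if anything falls off the work surface, if the arm or the gripper's body presses on something with over 40 N, if the wrist force passes 120 N, or if a joint passes its speed limit or range.

ROBOT

A 7-joint arm with a two-finger parallel gripper is mounted at the origin on the work surface. World frame = base frame: x ahead of the robot, y to its left, z up, the work surface at z = 0. Lengths are in m, angles in rad, forces in N, time in s.
With the tool pointing down it reaches from about 0.4 to 0.875 m from the base axis. Payload 19.3 kg.
Tool frame: the origin (TCP) lies at the very end of the fingers, on their centre line; the grasp point (between the pads) lies 19 mm behind it; z points along the fingers, y is the direction in which the jaws open and shut (so a half turn about z gives the same grasp; the last joint's range is limited). The gripper opens to 85 mm and grips with 20 to 120 N. Pads are 22 mm wide; open, the fingers measure 114 mm over their backs; the gripper's body (76 mm by 85 mm) begins 54 mm behind the grasp point. The pads swing forward as they close: fully open they stand 13 mm farther back than shut.
Start: joints at [-1.192, 0.521, -0.036, 1.599, 0.021, 1.021, -0.113], TCP at [0.271, 0.563, 0.231] pointing down, gripper open.
Joint ranges: [-2.91, 2.91], [-0.3, 2.13], [-1.5, 1.42], [0.17, 2.43], [-1.26, 4.41], [0.16, 1.93], [-2.52, 2.52]. Speed limits (rad/s): [1.89, 1.89, 2.39, 2.39, 3.01, 3.01, 3.01].

INTERFACE

Orientations are given as [roll, pitch, yaw] about the fixed x, y, z axes, in that order (R = Rz(yaw) Ry(pitch) Rx(roll)).
In Python, from workcell import bot, vision, job_done gives the robot as it stands.
- The arm moves only by the tool arm_command, never from a script. Its arguments are lists of equal length, an entry for each row: "gripper": the finger opening in cm, from 0 to 8.54; "slide": the shift along the tool's x, y, z in cm, a list of three; "turn": the turn, a rotation vector about the tool's x, y, z in degrees, a list of three. A call has 1 to 5 rows; each row is the pose to reach, as a shift and turn from the pose commanded when the call began, along the tool's axes at that moment; what a row does not reach only later rows make up. A row lasts 1/8 s, in which the tool goes at most 62.5 mm and 10.7 degrees, less where a joint would pass 70% of its speed; a pose out of reach is approached as far as the arm can. A call with a gripper value outside its range is refused whole. The fingers move at their own pace and stop on an object; "force" is the grip in N (left out, the last holds). Time passes only in rows, so rows that repeat a pose let the fingers close. It gives the time, the measured TCP pose, the force and the opening at its end, in the units of the state.
- bot.observe(): the state, without advancing time (a new reading comes with each control period).
- vision.grab_frame(name): name is "scene" or "top"; returns the picture (480x640x3 uint8, blue, green, red); there is no depth.
- vision.camera_model(name): a dict with "mtx" (3x3 intrinsics, pixels), "T" (4x4, takes a point from camera to world coordinates). Camera axes: x right, y down, z forward; pixel columns grow to the right and rows downward; lengths in m; the calibration is good to about 2 mm. A picture is of the moment at which its call begins. camera_model takes no time and is no camera call.
- job_done(): hands the job in, once; it reports no verdict.
The state is a dict: "clock": time; "qpos": joint angles; "qd": joint speeds; "joint_efforts": joint torques, N m; "position": TCP position; "tool_rot": TCP orientation; "force": force on the tool from outside, world axes, zero at the start; "moment": the same for the moment, N m; "grip_width": finger opening in m.
Only numpy, scipy, OpenCV 4.12 (cv2) and the standard library are available. Lean on these libraries where they do the work, as an engineer would, in place of code of your own. Each camera call takes 0.05 s, during which the arm holds its last target. There are 200 camera calls.

## Working session

There is one attempt and no reset: what is moved stays moved. The work goes in short steps, Python scripts to look and compute and a tool call to move; the robot and the scene stay as the last step left them, time stands still between calls to the robot, and variables do not carry over. Pictures are saved under pics/ and viewed, about 8 in all and at most 12, crops included, and the job is handed in when it is done.

Besides the shell and the picture viewer there is one more tool, called after ">>>" as name(argument=value, ...), one argument or row to a line, values as JSON. arm_command: Moves the arm, as the interface text tells. Its arguments: {"type":"object","properties":{"gripper":{"type":"array","items":{"type":"number"}},"slide":{"type":"array","items":{"type":"array","items":{"type":"number"}}},"turn":{"type":"array","items":{"type":"array","items":{"type":"number"}}},"force":{"type":"number"}},"required":["gripper","slide","turn"]}

```bash
mkdir -p pics; ls; python3 - <<'E'
from workcell import bot, vision
import cv2
s=bot.observe(); print(s)
for n in("scene","top"):
    cv2.imwrite(f"pics/{n}0.png",vision.grab_frame(n)); c=vision.camera_model(n); print(n,c["mtx"],c["T"])
E
```

```text
pics
{'clock': 0.0, 'qpos': array([-1.19218385,  0.52205388, -0.03632997,  1.59997504,  0.02122556,
        1.02108492, -0.1127891 ]), 'qd': array([-6.90641747e-04,  3.26086257e-04,  5.67912575e-04, -1.53085688e-05,
        3.25531742e-04, -6.18066293e-05, -1.18654144e-03]), 'joint_efforts': array([-1.34264599e-03, -9.27120996e+01,  1.97911732e+00, -3.69962633e+01,
        1.77399558e-02,  7.79947004e-03, -2.09389412e-06]), 'position': array([0.27108279, 0.56279515, 0.23071267]), 'tool_rot': array([-3.14046160e+00,  1.00113068e-04,  2.69279616e+00]), 'force': array([ 0.72685669, -0.31599397, -0.05587723]), 'moment': array([-0.0353289 , -0.01140827,  0.01599247]), 'grip_width': 0.08516620473742526}
scene [[619.25227987   0.         325.53778987]
 [  0.         619.25227987 240.91437146]
 [  0.           0.           1.        ]] [[ 0.87007703  0.33867587 -0.3581405   1.04810509]
 [ 0.49272604 -0.57743022  0.65099569 -0.82508993]
 [ 0.01367538 -0.74288155 -0.66928319  0.96042046]
 [ 0.          0.          0.          1.        ]]
top [[498.84174133   0.         322.00780991]
 [  0.         498.84174133 242.27918668]
 [  0.           0.           1.        ]] [[-2.30543972e-02 -9.87507576e-01  1.55875855e-01  3.93109300e-01]
 [-9.99729395e-01  2.32563567e-02 -5.28177836e-04  8.73243643e-02]
 [-3.10352487e-03 -1.55845851e-01 -9.87776513e-01  9.71476602e-01]
 [ 0.00000000e+00  0.00000000e+00  0.00000000e+00  1.00000000e+00]]
```

View pics/scene0.png

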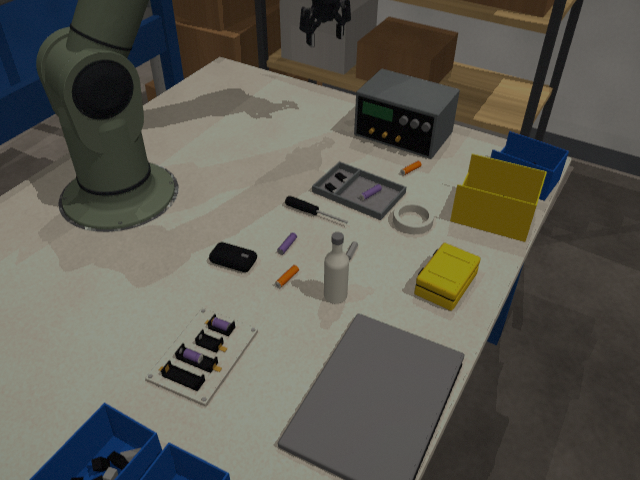

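View pics/top0.png

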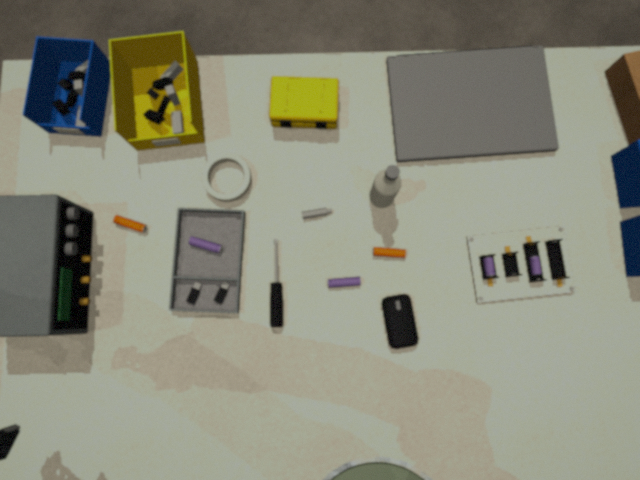

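Candidates: purple long cells at top-view pixels (206,244) in the tray and (344,282) on the bench. Look-alikes are the orange ones at (130,223) and (389,252) and the grey standoff at (316,212). The short cells are at (488,267) and (536,267). I choose the purple ones and check them in one close crop.

```bash
python3 - <<'E'
import cv2,numpy as np
t=cv2.imread("pics/top0.png");s=cv2.imread("pics/scene0.png")
def c(i,x,y,w,h,W,H): return cv2.resize(i[y:y+h,x:x+w],(W,H),interpolation=cv2.INTER_CUBIC)
a=np.hstack([c(t,462,222,120,90,400,300),c(s,140,300,128,96,400,300)])
b=np.hstack([c(t,182,230,48,36,200,300//2),c(t,320,266,48,32,200,150),c(s,350,175,48,36,200,150),c(s,265,225,48,36,200,150)])
cv2.imwrite("pics/crop1.png",np.vstack([a,b]))
for p in[(206,244),(344,282),(488,267),(536,267),(130,223)]: print(cv2.cvtColor(t,cv2.COLOR_BGR2HSV)[p[1],p[0]])
E
```

```text
[138  72 134]
[138  74 131]
[137  79 123]
[137  76 128]
[ 17 240 166]
```

View pics/crop1.png

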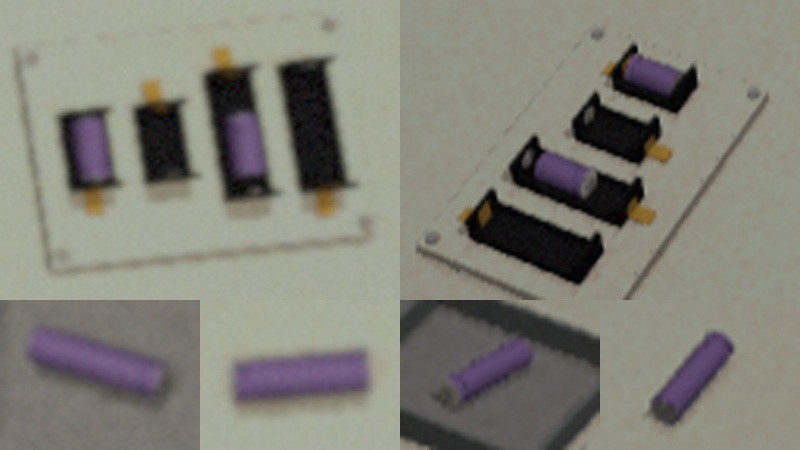

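```bash
cat > h.py <<'E'
import cv2,numpy as np
from workcell import bot,vision
from scipy.spatial.transform import Rotation as R
M={n:vision.camera_model(n) for n in("scene","top")}
def ray(n,px,z):
    K,T=M[n]["mtx"],M[n]["T"]; d=T[:3,:3]@np.linalg.solve(K,[px[0],px[1],1.]); o=T[:3,3]
    return o+d*(z-o[2])/d[2]
def proj(n,P):
    T=M[n]["T"]; q=M[n]["mtx"]@(T[:3,:3].T@(np.asarray(P)-T[:3,3])); return q[:2]/q[2]
def purple(im):
    h=cv2.cvtColor(im,cv2.COLOR_BGR2HSV); m=cv2.inRange(h,(125,45,50),(155,255,255))
    n,l,st,c=cv2.connectedComponentsWithStats(m)
    return [(c[i],st[i],l==i) for i in range(1,n) if st[i,4]>60]
def ends(n,m,z):  # centroid, mid of extents and direction of a blob on plane z
    ys,xs=np.nonzero(m); P=np.array([ray(n,p,z)[:2] for p in zip(xs,ys)])
    c=P.mean(0); u,s,v=np.linalg.svd(P-c,full_matrices=False); d=v[0]; t=(P-c)@d; w=(P-c)@v[1]
    return c,c+d*(t.min()+t.max())/2,d,np.ptp(t),np.ptp(w)
E
python3 - <<'E'
from h import *
t=cv2.imread("pics/top0.png");s=cv2.imread("pics/scene0.png")
for n,i in(("top",t),("scene",s)):
    for c,st,m in purple(i):
        z=.009 if not(n=="top" and c[0]>450 or n=="scene" and c[1]>300) else .022
        r=ends(n,m,z); print(n,c.round(1),st,[np.round(x,4) for x in r],np.degrees(np.arctan2(r[2][1],r[2][0])).round(1))
def c(i,x,y,w,h,W,H):
    o=i[y-h//2:y+h//2,x-w//2:x+w//2]; o=cv2.normalize(o,None,0,255,cv2.NORM_MINMAX); return cv2.resize(o,(W,H),interpolation=cv2.INTER_NEAREST)
a=np.hstack([c(t,206,244,44,32,266,300),c(t,344,282,44,32,266,300),c(t,536,267,32,36,266,300)])
b=np.hstack([c(s,371,192,32,36,266,300),c(s,287,243,32,36,266,300),c(s,193,356,32,36,266,300)])
cv2.imwrite("pics/crop2.png",np.vstack([a,b]))
# board holes & tongues
h=cv2.cvtColor(t,cv2.COLOR_BGR2HSV)
m=cv2.inRange(h,(10,110,60),(28,255,255));n,l,st,ce=cv2.connectedComponentsWithStats(m)
for i in range(1,n):
    if ce[i,0]>450 and st[i,4]>8: print("tongue",st[i],ce[i],ray("top",ce[i],.012))
m=cv2.inRange(h[222:312,462:582],(0,0,0),(180,255,45)); n,l,st,ce=cv2.connectedComponentsWithStats(m)
for i in range(1,n):
    if st[i,4]>40: print("dark",st[i]+[462,222,0,0,0])
E
```

```text
top [204.1 244.2] [189 237  31  15 258] [array([0.5467, 0.3171]), array([0.5467, 0.3172]), array([0.3056, 0.9522]), np.float64(0.0607), np.float64(0.017)] 72.2
top [488.7 265.8] [483 256  12  20 171] [array([ 0.4901, -0.2305]), array([ 0.4905, -0.2305]), array([-0.9981, -0.0613]), np.float64(0.0356), np.float64(0.0188)] -176.5
top [535.  265.3] [530 256  11  19 173] [array([ 0.4888, -0.319 ]), array([ 0.4891, -0.319 ]), array([-0.9983, -0.0577]), np.float64(0.035), np.float64(0.0182)] -176.7
top [343.7 281.9] [329 278  31   9 223] [array([0.4667, 0.0467]), array([0.4667, 0.0464]), array([-0.0574,  0.9983]), np.float64(0.0587), np.float64(0.0141)] 93.3
scene [371.7 190.9] [362 184  20  15 140] [array([0.5465, 0.3238]), array([0.5467, 0.3243]), array([-0.232 , -0.9727]), np.float64(0.0693), np.float64(0.0256)] -103.4
scene [287.7 242. ] [278 233  19  21 150] [array([0.466 , 0.0535]), array([0.4661, 0.0517]), array([ 0.0789, -0.9969]), np.float64(0.0713), np.float64(0.0196)] -85.5
scene [219.8 323.4] [212 317  17  13 130] [array([ 0.486 , -0.2284]), array([ 0.4863, -0.2284]), array([ 0.
[... 479 characters left out ...]
 0.80684367 -0.52192281  0.012     ]
tongue [621 118   6   9  24] [624.16666667 121.75      ] [ 0.7766082  -0.52918322  0.012     ]
tongue [628 137   4   5  10] [629.  138.8] [ 0.74041163 -0.53464493  0.012     ]
tongue [526 237   7   7  29] [528.72413793 240.10344828] [ 0.53933337 -0.31545125  0.012     ]
tongue [505 247   6   8  34] [507.5        250.38235294] [ 0.5201368  -0.27257348  0.012     ]
tongue [487 278   6   8  34] [489.73529412 281.55882353] [ 0.46055039 -0.23359628  0.012     ]
tongue [557 278   5   9  35] [559.17142857 281.85714286] [ 0.45687528 -0.3667171   0.012     ]
dark [547 241  18  38 449]
dark [524 243  18  38 244]
dark [503 253  15  23 242]
dark [481 257   8  21  54]
```

View pics/crop2.png

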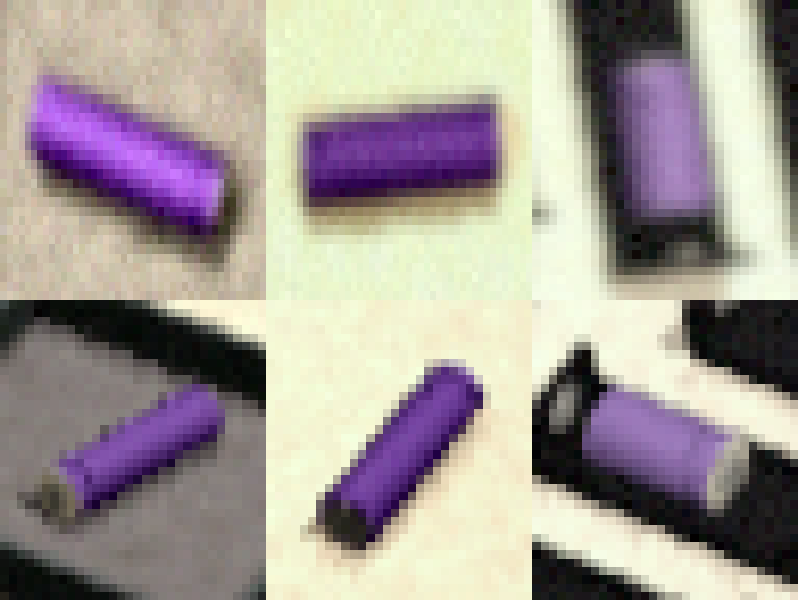

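```bash
python3 - <<'E'
from h import *
t=cv2.imread("pics/top0.png");s=cv2.imread("pics/scene0.png")
def ref(im,p,r=5):
    x,y=map(round,p); g=cv2.cvtColor(im,cv2.COLOR_BGR2GRAY)[y-r:y+r+1,x-r:x+r+1].astype(float)
    w=np.clip(np.median(g)-8-g,0,None); Y,X=np.mgrid[y-r:y+r+1,x-r:x+r+1]; return np.array([(w*X).sum(),(w*Y).sum()])/w.sum()
def an(v): return np.degrees(np.arctan2(v[1],v[0])).round(2)
for n,im,ps in(("top",t,[(471,239.4),(561,229.5),(571.5,288.6),(480.6,298.5)]),("scene",s,[(202.8,311),(252.8,330),(149.9,376.3),None])):
    q=[ref(im,p,4) for p in ps if p]; W=[ray(n,p,.011)[:2] for p in q]
    print(n,np.round(q,1).tolist(),np.round(W,4).tolist())
    if n=="top": print(an(W[0]-W[3]),an(W[1]-W[2]),an(W[0]-W[1])-90,an(W[3]-W[2])-90,np.mean(W,0))
    else: print(an(W[1]-W[0]),an(W[0]-W[2])-90)
# scene tongues
h=cv2.cvtColor(s,cv2.COLOR_BGR2HSV)
m=cv2.inRange(h,(10,110,60),(28,255,255));n,l,st,ce=cv2.connectedComponentsWithStats(m)
for i in range(1,n):
    if ce[i,0]<260 and 300<ce[i,1]<400 and st[i,4]>5: print("tongue",st[i],ce[i].round(1),ray("scene",ce[i],.012).round(4))
E
```

```text
top [[468.7, 240.3], [560.1, 229.1], [571.0, 289.8], [479.6, 299.8]] [[0.5418, -0.1991], [0.5597, -0.379], [0.4412, -0.3883], [0.4262, -0.212]]
6.35 4.49 5.689999999999998 4.8799999999999955 [ 0.49223039 -0.29458583]
scene [[202.7, 310.6], [254.2, 331.0], [148.9, 377.4]] [[0.4292, -0.2116], [0.5495, -0.2031], [0.445, -0.3905]]
4.02 5.049999999999997
tongue [205 320   4   4   8] [206.5 321.5] [ 0.4542 -0.2314  0.012 ]
tongue [219 344   8   8  37] [222.  347.9] [ 0.5203 -0.2693  0.012 ]
tongue [165 365   4   7  18] [166.7 367.9] [ 0.4598 -0.3583  0.012 ]
tongue [213 364   9   8  43] [216.3 367.7] [ 0.5389 -0.3117  0.012 ]
tongue [159 367   4   4   9] [160.7 368.3] [ 0.4508 -0.3645  0.012 ]
```

>>> arm_command(
  gripper=[5,5],
  slide=[
    [0,0,0],
    [0,0,0],
  ],
  turn=[
    [0,0,10],
    [0,0,20],
  ],
  force=40,
)

```text
clock: 0.35
position: [0.2713, 0.5628, 0.2309]
tool_rot: [-3.141, 0.0, 2.338]
force: [-0.3, 0.2, 0.2]
grip_width: 0.0519
```

```bash
cat >> h.py <<'E'
def go(x,y,z,yaw):
    s=bot.observe(); r=R.from_euler("xyz",s["tool_rot"]); g=R.from_euler("xyz",[np.pi,0,np.radians(yaw)])
    d=r.inv().apply(np.array([x,y,z])-s["position"])*100; t=np.degrees((r.inv()*g).as_rotvec())
    print("slide cm",d.round(2),"turn",t.round(1),"rows",round(max(np.linalg.norm(d)/6.25,np.linalg.norm(t)/10.7),1))
E
python3 -c "
from h import *
go(.546,.316,.15,72)"
```

```text
slide cm [-36.84   2.66   8.1 ] turn [-0.   0.  61.9] rows 6.0
```

>>> arm_command(
  gripper=[5,5,5,5,5],
  slide=[
    [-6,0.4,1.3],
    [-12,0.8,2.6],
    [-18,1.3,4],
    [-24,1.8,5.2],
    [-30,2.2,6.6],
  ],
  turn=[
    [0,0,10],
    [0,0,20],
    [0,0,30],
    [0,0,40],
    [0,0,50],
  ],
)

```text
clock: 0.98
position: [0.4976, 0.3623, 0.1649]
tool_rot: [3.142, -0.0, 1.466]
force: [-0.1, 0.6, 0.1]
grip_width: 0.0501
```

```bash
python3 -c "
from h import *
go(.546,.316,.1,72)"
```

```text
slide cm [-4.1   5.3   6.49] turn [ 0. -0. 12.] rows 1.5
```

>>> arm_command(
  gripper=[5,5,5,5,5],
  slide=[
    [-2,2.7,2.5],
    [-4.1,5.3,5],
    [-4.1,5.3,9.5],
    [-4.1,5.3,13],
    [-4.1,5.3,15.5],
  ],
  turn=[
    [0,0,6],
    [0,0,12],
    [0,0,12],
    [0,0,12],
    [0,0,12],
  ],
)

```text
clock: 1.6
position: [0.5444, 0.3171, 0.0083]
tool_rot: [-3.14, 0.002, 1.262]
force: [-0.1, 0.5, 0.6]
grip_width: 0.05
```

```bash
python3 -c "
from h import *
go(.546,.316,.006,72);print(bot.observe()['position'])"
```

```text
slide cm [-0.06  0.19  0.23] turn [-0.1  0.1  0.3] rows 0.0
[0.54436306 0.31712982 0.00826765]
```

>>> arm_command(
  gripper=[3,2,1.4,1.4,1.4],
  slide=[
    [0,0,0.4],
    [0,0,0.4],
    [0,0,0.4],
    [0,0,0.4],
    [0,0,0.4],
  ],
  turn=[
    [0,0,0],
    [0,0,0],
    [0,0,0],
    [0,0,0],
    [0,0,0],
  ],
)

```text
clock: 2.22
position: [0.5454, 0.318, 0.0071]
tool_rot: [3.141, -0.001, 1.262]
force: [-0.6, -1.0, 8.0]
grip_width: 0.0162
```

```bash
python3 -c "
from h import *
print(bot.observe()['position'],bot.observe()['grip_width']);go(.53,.20,.2,45)"
```

```text
[0.54544863 0.31797245 0.00711146] 0.01624922643500602
slide cm [-11.69   2.13 -19.3 ] turn [ 0.  -0.1 27.3] rows 3.6
```

>>> arm_command(
  gripper=[3,3,1.4,1.4,1.4],
  slide=[
    [0,0,0],
    [0,0,0.5],
    [0,0,0.5],
    [0,0,0.5],
    [0,0,0.5],
  ],
  turn=[
    [0,0,0],
    [0,0,0],
    [0,0,0],
    [0,0,0],
    [0,0,0],
  ],
)

```text
clock: 2.85
position: [0.5451, 0.3176, 0.0013]
tool_rot: [3.142, 0.0, 1.262]
force: [0.2, 0.8, -0.3]
grip_width: 0.0167
```

```bash
python3 -c "
from h import *
print(bot.observe()['position'],bot.observe()['grip_width']);go(.53,.20,.2,45)"
```

```text
[0.54506293 0.31755297 0.001281  ] 0.01671833192623417
slide cm [-11.66   2.14 -19.87] turn [ 0.   0.  27.3] rows 3.7
```

>>> arm_command(
  gripper=[1.4,1.4,1.4],
  slide=[
    [0,0,-1],
    [0,0,-4],
    [0,0,-6],
  ],
  turn=[
    [0,0,0],
    [0,0,0],
    [0,0,0],
  ],
)

```text
clock: 3.22
position: [0.5455, 0.3178, 0.0631]
tool_rot: [3.141, -0.001, 1.262]
force: [0.2, 0.7, -0.8]
grip_width: 0.017
```

```bash
python3 - <<'E'
from h import *
t=vision.grab_frame("top");s=vision.grab_frame("scene");st=bot.observe();p=st["position"];print(p,st["grip_width"],st["force"])
go(.53,.20,.2,45)
print(proj("top",p),proj("scene",p))
c=[]
for n,i in(("top",t),("scene",s)):
    u,v=proj(n,p).astype(int); o=i[v-45:v+45,u-60:u+60]; c.append(cv2.resize(o,(400,300),interpolation=cv2.INTER_CUBIC))
cv2.imwrite("pics/lift1.png",np.hstack(c))
E
```

```text
[0.54618838 0.31827602 0.0639424 ] 0.016879521302369173 [-0.1097476   0.01008631 -0.6012687 ]
slide cm [-11.72   2.09 -13.63] turn [ 0.1 -0.2 27.3] rows 2.9
[196.45348301 239.91545653] [372.0200045  174.18814044]
```

View pics/lift1.png

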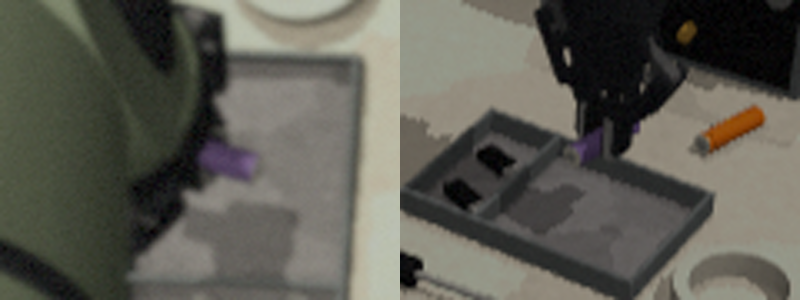

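```bash
python3 -c "
from h import *
print('bottle',ray('top',(385,195),.05),ray('scene',(336,290),.03));go(.47,.06,.215,40)"
```

```text
bottle [ 0.6265164 -0.0347712  0.05     ] [ 0.6434458  -0.04087523  0.03      ]
slide cm [-26.88   0.64 -15.18] turn [ 0.1 -0.2 32.3] rows 4.9
```

>>> arm_command(
  gripper=[1.4,1.4,1.4,1.4,1.4],
  slide=[
    [-4.6,0.1,-4.2],
    [-10,0.2,-7],
    [-15.6,0.4,-10],
    [-21,0.5,-12.8],
    [-26.6,0.6,-15],
  ],
  turn=[
    [0,0,6],
    [0,0,13],
    [0,0,20],
    [0,0,26],
    [0,0,32],
  ],
)

```text
clock: 3.95
position: [0.4692, 0.0609, 0.2122]
tool_rot: [-3.142, -0.001, 0.7]
force: [0.5, -0.2, 0.8]
grip_width: 0.0168
```

```bash
python3 -c "
from h import *
print(bot.observe()['grip_width']);go(.46,-.23,.2,10)"
```

```text
0.01675463267139296
slide cm [-19.43  21.66   1.2 ] turn [-0.  -0.  30.1] rows 4.7
```

>>> arm_command(
  gripper=[1.4,1.4,1.4,1.4,1.4],
  slide=[
    [-3.9,4.3,0.2],
    [-7.8,8.6,0.4],
    [-11.7,13,0.7],
    [-15.6,17.3,1],
    [-19.4,21.6,1.2],
  ],
  turn=[
    [0,0,6],
    [0,0,12],
    [0,0,18],
    [0,0,24],
    [0,0,30],
  ],
)

```text
clock: 4.58
position: [0.4611, -0.2295, 0.1991]
tool_rot: [-3.141, -0.0, 0.176]
force: [1.6, 0.8, 0.2]
grip_width: 0.0172
```

```bash
python3 -c "
from h import *
print(bot.observe()['grip_width']);go(.5006,-.3618,.05,4.9)"
```

```text
0.01716325242473337
slide cm [ 1.56 13.72 14.9 ] turn [-0.   0.   5.2] rows 3.3
```

>>> arm_command(
  gripper=[1.4,1.4,1.4,1.4,1.4],
  slide=[
    [0.5,5,3],
    [1.1,10,6],
    [1.6,13.7,10],
    [1.6,13.7,14.9],
    [1.6,13.7,14.9],
  ],
  turn=[
    [0,0,2],
    [0,0,4],
    [0,0,5.2],
    [0,0,5.2],
    [0,0,5.2],
  ],
)

```text
clock: 5.2
position: [0.4997, -0.3587, 0.0473]
tool_rot: [-3.138, 0.005, 0.088]
force: [0.3, 0.6, -0.3]
grip_width: 0.0163
```

```bash
python3 - <<'E'
from h import *
t=vision.grab_frame("top");s=vision.grab_frame("scene");st=bot.observe();p=st["position"];print(p,st["tool_rot"],st["grip_width"],st["force"])
c=[]
for n,i in(("top",t),("scene",s)):
    cv2.imwrite(f"pics/{n}_h1.png",i)
    for ce,b,m in purple(i): print(n,ce.round(1),b)
    Rm=R.from_euler("xyz",st["tool_rot"]); 
    print("pred ends",[proj(n,p+Rm.apply([k,0,-.0077])).round(1) for k in(-.0325,0,.0325)])
c=[cv2.resize(t[215:305,470:590],(400,300),interpolation=cv2.INTER_CUBIC),cv2.resize(s[300:396,130:258],(400,300),interpolation=cv2.INTER_CUBIC)]
cv2.imwrite("pics/h1.png",np.hstack(c))
E
```

```text
[ 0.50179154 -0.35981809  0.05139283] [3.14137276e+00 2.88869684e-05 8.88334852e-02] 0.016615092033514405 [0.09502437 0.31061083 0.14574516]
top [488.7 265.7] [483 257  12  19 173]
top [343.8 281.8] [329 278  31   9 225]
pred ends [array([568.3, 273.1]), array([565. , 255.6]), array([561.7, 238.3])]
scene [287.7 242. ] [278 233  19  21 150]
scene [219.8 323.5] [212 317  17  14 132]
scene [190.  360.8] [180 350  20  22 222]
pred ends [array([165.1, 356. ]), array([180.3, 362.3]), array([195.8, 368.6])]
```

View pics/h1.png

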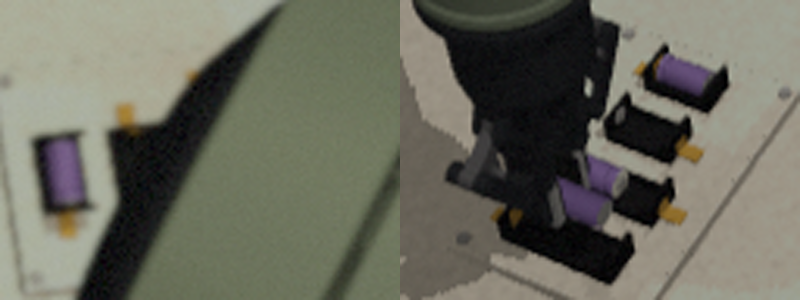

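```bash
python3 - <<'E'
from h import *
for p in[(166.6,362.4),(204,375.8)]: print(ray("scene",p,.029))
s=cv2.imread("pics/scene_h1.png");s0=cv2.imread("pics/scene0.png")
c=np.hstack([cv2.resize(i[340:400,150:220],(400,343),interpolation=cv2.INTER_LANCZOS4) for i in(s0,s)])
cv2.imwrite("pics/h1b.png",cv2.normalize(c,None,0,330,cv2.NORM_MINMAX))
E
```

```text
[ 0.46206363 -0.35712088  0.029     ]
[ 0.53967102 -0.34639472  0.029     ]
```

View pics/h1b.png

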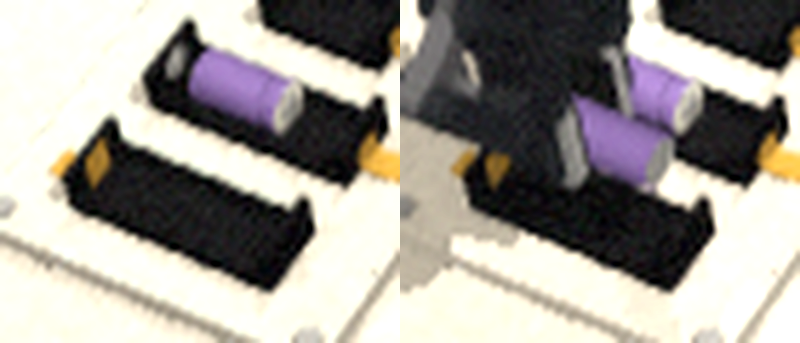

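```bash
python3 - <<'E'
from h import *
f=lambda u,v:(150+u/5.714,340+v/5.714)
b=np.radians(4.9);X=np.array([np.cos(b),np.sin(b)]);Y=np.array([-X[1],X[0]])
w0=ray("scene",f(111,119),.029)[:2];w1=ray("scene",f(307,200),.029)[:2];print(w0,w1,(w1-w0)@X,np.degrees(np.arctan2(*(w1-w0)[::-1])))
c=(w0+w1)/2; print("holder c (back edge at 13)",c-Y*.013)
e=ray("scene",f(258,158),.0591)[:2]; ee=e-X*.0315; p=bot.observe()["position"][:2]
print("cell centre from end",ee,"tcp",p,"diff",(ee-p)@X,(ee-p)@Y, "holder-cell", (c-Y*.013-ee)@X,(c-Y*.013-ee)@Y)
go(.5,-.36,.05,4.9)
E
```

```text
[ 0.46421087 -0.35176417] [ 0.53817392 -0.34525763] 0.07424850212210732 5.027381342995168
holder c (back edge at 13) [ 0.50230281 -0.36146339]
cell centre from end [ 0.50052984 -0.35856015] tcp [ 0.50179154 -0.35981809] diff -0.001149644721627642 0.001361116203785628 holder-cell 0.001518509897735829 -0.0030440743428523423
slide cm [-0.18  0.    0.14] turn [0.  0.  0.2] rows 0.0
```

>>> arm_command(
  gripper=[1.4,1.4,1.4,1.4],
  slide=[
    [0.25,0.3,1],
    [0.25,0.3,1.8],
    [0.25,0.3,2.4],
    [0.25,0.3,2.8],
  ],
  turn=[
    [0,0,0],
    [0,0,0],
    [0,0,0],
    [0,0,0],
  ],
)

```text
clock: 5.8
position: [0.5038, -0.3626, 0.0221]
tool_rot: [-3.141, 0.001, 0.089]
force: [-5.4, -0.3, 0.4]
grip_width: 0.017
```

>>> arm_command(
  gripper=[1.4,1.4],
  slide=[
    [0,0,0.2],
    [0,0,0.2],
  ],
  turn=[
    [0,0,0],
    [0,0,0],
  ],
)

```text
clock: 6.05
position: [0.5038, -0.3626, 0.0201]
tool_rot: [-3.141, 0.001, 0.088]
force: [-5.1, -1.6, -0.5]
grip_width: 0.0164
```

>>> arm_command(
  gripper=[1.4,1.4,1.4,1.4],
  slide=[
    [-0.2,0,0],
    [-0.28,0,0.15],
    [-0.28,0,0.35],
    [-0.28,0,0.35],
  ],
  turn=[
    [0,0,0],
    [0,0,0],
    [0,0,0],
    [0,0,0],
  ],
)

```text
clock: 6.55
position: [0.502, -0.3629, 0.0182]
tool_rot: [-3.141, -0.001, 0.089]
force: [-5.6, 5.8, 27.7]
grip_width: 0.0167
```

>>> arm_command(
  gripper=[1.4,1.4,2.2,3,3],
  slide=[
    [-0.05,0,-0.15],
    [-0.05,0,-0.15],
    [-0.05,0,-0.15],
    [-0.05,0,-0.15],
    [-0.05,0,-0.15],
  ],
  turn=[
    [0,0,0],
    [0,0,0],
    [0,0,0],
    [0,0,0],
    [0,0,0],
  ],
)

```text
clock: 7.18
position: [0.5011, -0.3628, 0.0182]
tool_rot: [-3.142, 0.0, 0.089]
force: [0.9, -0.3, 0.7]
grip_width: 0.0299
```

```bash
python3 - <<'E'
from h import *
s=vision.grab_frame("scene");st=bot.observe();p=st["position"];print(p,st["tool_rot"],st["grip_width"],st["force"])
cv2.imwrite("pics/scene_h2.png",s)
c=cv2.resize(s[330:400,140:230],(800,622)[::1],interpolation=cv2.INTER_LANCZOS4)[:600]
cv2.imwrite("pics/h2.png",cv2.normalize(c,None,0,330,cv2.NORM_MINMAX))
E
```

```text
[ 0.50112599 -0.36281276  0.01820051] [-3.14157691e+00  1.43307207e-04  8.87127163e-02] 0.030023729824132164 [ 0.34526041 -0.42806821  0.151199  ]
```

View pics/h2.png

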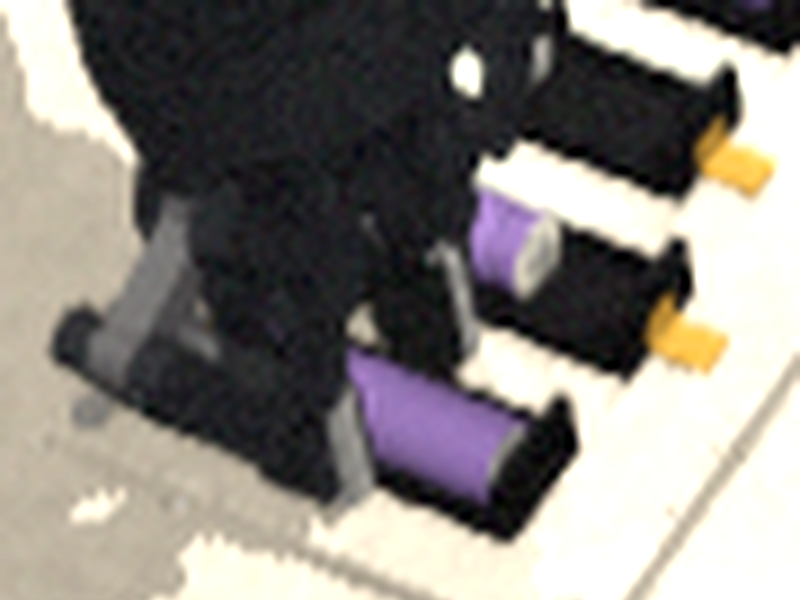

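```bash
python3 -c "
from h import *
go(.49,-.3196,.018,5)
go(.49,-.3196,.06,5)
t=cv2.imread('pics/scene_h2.png')
for ce,b,m in purple(t): print(ce,b)
e=ray('scene',(140+505/8.889,330+462/8.889),.022);X=np.array([np.cos(.0872),np.sin(.0872)]);print('cell centre',e[:2]-.0325*X)
"
```

```text
slide cm [-0.73 -4.4   0.02] turn [-0.   0.   0.1] rows 0.7
slide cm [-0.73 -4.4  -4.18] turn [-0.   0.   0.1] rows 1.0
[287.63087248 242.04026846] [278 233  19  21 149]
[219.71212121 323.48484848] [212 317  17  14 132]
[187.64739884 377.27745665] [179 369  20  17 173]
cell centre [ 0.50058122 -0.36276557]
```

>>> arm_command(
  gripper=[3,3,3,3,3],
  slide=[
    [0,0,-2],
    [0,0,-4.5],
    [-0.7,-4.4,-4.5],
    [-0.7,-4.4,-2],
    [-0.7,-4.4,-0.2],
  ],
  turn=[
    [0,0,0],
    [0,0,0],
    [0,0,0],
    [0,0,0],
    [0,0,0],
  ],
)

```text
clock: 7.85
position: [0.4908, -0.3195, 0.0207]
tool_rot: [3.141, -0.001, 0.089]
force: [-1.3, -0.1, 0.3]
grip_width: 0.03
```

>>> arm_command(
  gripper=[2.6,1.4,1.4,1.4],
  slide=[
    [0,0,0.05],
    [0,0,0.05],
    [0,0,0.05],
    [0,0,0.05],
  ],
  turn=[
    [0,0,0],
    [0,0,0],
    [0,0,0],
    [0,0,0],
  ],
)

```text
clock: 8.35
position: [0.4905, -0.3199, 0.0202]
tool_rot: [3.141, -0.001, 0.089]
force: [0.4, 0.0, -0.8]
grip_width: 0.0165
```

>>> arm_command(
  gripper=[1.4,1.4,1.4,1.4,1.4],
  slide=[
    [0,0,-1],
    [0,0,-3.5],
    [0,-2.2,-3.5],
    [0.2,-4.4,-3.5],
    [0.2,-4.4,-3.5],
  ],
  turn=[
    [0,0,0],
    [0,0,0],
    [0,0,0],
    [0,0,0],
    [0,0,0],
  ],
)

```text
clock: 8.98
position: [0.4886, -0.273, 0.0547]
tool_rot: [-3.14, 0.0, 0.091]
force: [-0.4, -0.2, -0.5]
grip_width: 0.0166
```

```bash
python3 - <<'E'
from h import *
s=vision.grab_frame("scene");st=bot.observe();p=st["position"];print(p,st["tool_rot"],st["grip_width"],st["force"])
cv2.imwrite("pics/scene_h3.png",s);s0=cv2.imread("pics/scene0.png")
c=np.hstack([cv2.resize(i[315:375,180:250],(400,343),interpolation=cv2.INTER_LANCZOS4) for i in(s0,s)])
cv2.imwrite("pics/h3.png",cv2.normalize(c,None,0,330,cv2.NORM_MINMAX))
E
```

```text
[ 0.48856627 -0.27428365  0.054791  ] [-3.14106505e+00  7.77552290e-05  9.04220786e-02] 0.016581221291606153 [ 0.10911074  0.47202259 -0.4641486 ]
```

View pics/h3.png

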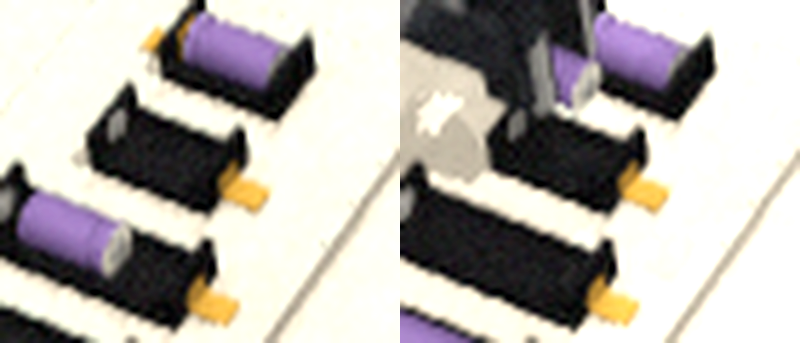

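```bash
python3 - <<'E'
from h import *
f=lambda u,v:(180+u/5.714,315+v/5.714)
b=.0872;X=np.array([np.cos(b),np.sin(b)]);Y=np.array([-X[1],X[0]])
w0=ray("scene",f(130,88),.029)[:2];w1=ray("scene",f(242,127),.029)[:2];print((w1-w0)@X,np.degrees(np.arctan2(*(w1-w0)[::-1])))
c=(w0+w1)/2-Y*.013
for f0,z,t in((f(186,85),.0566,bot.observe()["position"][:2]),(f(118,250),.022,np.array([.4905,-.3199]))):
    ee=ray("scene",f0,z)[:2]-X*.0155
    print("cell",ee,"cell-tcp",(ee-t)@X,(ee-t)@Y,"holder",c,"holder-cell",(c-ee)@X,(c-ee)@Y)
    print("holder a ctr - tcp robot", c-t)
E
```

```text
0.04298698101612318 7.200027661426234
cell [ 0.48905166 -0.2713285 ] cell-tcp 0.0007409089327180063 0.002901645188631715 holder [ 0.49485881 -0.27380788] holder-cell 0.00556916417720098 -0.002975697268658162
holder a ctr - tcp robot [0.00629255 0.00047577]
cell [ 0.49139058 -0.31679925] cell-tcp 0.0011572356168770765 0.0030114068767397623 holder [ 0.49485881 -0.27380788] holder-cell 0.007199156719706378 0.042525981462346395
holder a ctr - tcp robot [0.00435881 0.04609212]
```

>>> arm_command(
  gripper=[1.4,1.4,1.4,1.4,1.4],
  slide=[
    [0.4,0.15,0.8],
    [0.4,0.15,1.8],
    [0.4,0.15,2.4],
    [0.4,0.15,2.8],
    [0.4,0.15,2.8],
  ],
  turn=[
    [0,0,0],
    [0,0,0],
    [0,0,0],
    [0,0,0],
    [0,0,0],
  ],
)

```text
clock: 9.65
position: [0.4923, -0.2768, 0.0265]
tool_rot: [-3.141, 0.0, 0.088]
force: [0.2, 0.1, -0.8]
grip_width: 0.0164
```

>>> arm_command(
  gripper=[1.4,1.4,1.4],
  slide=[
    [0,0,0.3],
    [0,0,0.55],
    [0,0,0.55],
  ],
  turn=[
    [0,0,0],
    [0,0,0],
    [0,0,0],
  ],
)

```text
clock: 10.02
position: [0.4925, -0.2765, 0.0213]
tool_rot: [-3.141, -0.0, 0.089]
force: [0.5, 1.2, 0.2]
grip_width: 0.0162
```

>>> arm_command(
  gripper=[1.8,3,3,3],
  slide=[
    [0,0,0],
    [0,0,0],
    [0,0,-3],
    [0,0,-9],
  ],
  turn=[
    [0,0,0],
    [0,0,0],
    [0,0,0],
    [0,0,0],
  ],
)

```text
clock: 10.52
position: [0.4915, -0.2764, 0.111]
tool_rot: [-3.14, 0.003, 0.088]
force: [0.8, -0.0, 0.8]
grip_width: 0.0301
```

```bash
python3 -c "
from h import *
go(.465,0,.15,60);go(.465,.045,.15,93.3)"
```

```text
slide cm [ -0.21 -27.77  -3.87] turn [ -0.1   0.1 -54.9] rows 5.1
slide cm [  0.19 -32.26  -3.86] turn [ -0.2   0.1 -88.2] rows 8.2
```

>>> arm_command(
  gripper=[3,4,4,4,4],
  slide=[
    [0,-5.2,-3.9],
    [-0.1,-11,-3.9],
    [-0.2,-16.5,-3.9],
    [-0.2,-22,-3.9],
    [-0.2,-27.5,-3.9],
  ],
  turn=[
    [0,0,-10],
    [0,0,-20],
    [0,0,-30],
    [0,0,-40],
    [0,0,-50],
  ],
)

```text
clock: 11.15
position: [0.4659, -0.0014, 0.1506]
tool_rot: [3.141, -0.001, 0.967]
force: [1.7, -0.4, -0.2]
grip_width: 0.0398
```

```bash
python3 - <<'E'
from h import *
t=vision.grab_frame("top")
for c,st,m in purple(t):
    if 320<c[0]<370: r=ends("top",m,.009); print(c,st,r[1],np.degrees(np.arctan2(r[2][1],r[2][0])),r[3])
    elif c[0]>450: print(c,st,ends("top",m,.022)[1:4])
go(.466,.047,.09,93.3)
E
```

```text
[557.74267101 257.90879479] [551 241  14  34 307] (array([ 0.50264087, -0.36365626]), array([-0.99718008, -0.0750459 ]), np.float64(0.06383645574193507))
[511.04444444 264.38333333] [505 255  13  20 180] (array([ 0.49159403, -0.27340586]), array([-0.99818911, -0.060154  ]), np.float64(0.035722123494542284))
[341.38918919 281.94054054] [329 278  26   9 185] [0.46671256 0.05089583] 94.33166251416175 0.0493989625409078
slide cm [ 3.5  -2.24  6.03] turn [ -0.1  -0.1 -37. ] rows 3.5
```

>>> arm_command(
  gripper=[4,4,4,4,4],
  slide=[
    [1,-0.6,1.5],
    [2,-1.3,3],
    [2.8,-1.8,4.5],
    [3.5,-2.2,6],
    [3.5,-2.2,10],
  ],
  turn=[
    [0,0,-10],
    [0,0,-20],
    [0,0,-29],
    [0,0,-37.3],
    [0,0,-37.3],
  ],
)

```text
clock: 11.82
position: [0.4695, 0.0389, 0.0507]
tool_rot: [3.138, -0.001, 1.615]
force: [0.4, -0.3, 0.1]
grip_width: 0.0402
```

>>> arm_command(
  gripper=[4,4,4],
  slide=[
    [0,0,3],
    [0,0,4.4],
    [0,0,4.4],
  ],
  turn=[
    [0,0,0],
    [0,0,0],
    [0,0,0],
  ],
)

```text
clock: 12.2
position: [0.4679, 0.038, 0.0061]
tool_rot: [-3.141, 0.0, 1.612]
force: [1.4, -0.9, 0.6]
grip_width: 0.0397
```

>>> arm_command(
  gripper=[3,1.4,1.4,1.4,1.4],
  slide=[
    [0,0,0],
    [0,0,0],
    [0,0,0],
    [0,0,0],
    [0,0,0],
  ],
  turn=[
    [0,0,0],
    [0,0,0],
    [0,0,0],
    [0,0,0],
    [0,0,0],
  ],
)

```text
clock: 12.82
position: [0.4687, 0.0384, 0.0073]
tool_rot: [3.14, -0.0, 1.612]
force: [-1.4, -0.8, 9.9]
grip_width: 0.0163
```

>>> arm_command(
  gripper=[2.6,2.6,2.6,1.4,1.4],
  slide=[
    [0,0,0],
    [0.85,0,0.15],
    [0.85,0,0.15],
    [0.85,0,0.15],
    [0.85,0,0.15],
  ],
  turn=[
    [0,0,0],
    [0,0,0],
    [0,0,0],
    [0,0,0],
    [0,0,0],
  ],
)

```text
clock: 13.45
position: [0.4677, 0.0471, 0.0049]
tool_rot: [-3.142, -0.0, 1.613]
force: [-1.4, 3.0, 4.6]
grip_width: 0.0165
```

>>> arm_command(
  gripper=[1.4,1.4,1.4],
  slide=[
    [0,0,0],
    [0,0,-0.5],
    [0,0,-3],
  ],
  turn=[
    [0,0,0],
    [0,0,0],
    [0,0,0],
  ],
)

```text
clock: 13.82
position: [0.4671, 0.0463, 0.0345]
tool_rot: [-3.139, 0.001, 1.612]
force: [0.2, -0.0, 0.4]
grip_width: 0.0163
```

```bash
python3 - <<'E'
from h import *
s=vision.grab_frame("scene")
for c,st,m in purple(s): print(c,st)
print(proj("scene",bot.observe()["position"]))
go(.45,-.15,.15,45)
E
```

```text
[283.13513514 236.48648649] [278 229   9  15  74]
[219.7480916  323.46564885] [212 317  17  14 131]
[207.21481481 338.39259259] [200 332  17  14 135]
[181.13069909 374.72644377] [165 365  34  21 329]
[286.59757408 234.69759014]
slide cm [-19.55  -2.62 -11.25] turn [ 0.1 -0.  47.3] rows 4.4
```

>>> arm_command(
  gripper=[1.4,1.4,1.4,1.4,1.4],
  slide=[
    [-1.5,-0.3,-4.5],
    [-5.5,-0.7,-8],
    [-10,-1.4,-10.5],
    [-15,-2,-11.3],
    [-19.5,-2.6,-11.3],
  ],
  turn=[
    [0,0,9.5],
    [0,0,19],
    [0,0,28.5],
    [0,0,38],
    [0,0,47],
  ],
)

```text
clock: 14.5
position: [0.4499, -0.1509, 0.1489]
tool_rot: [3.14, -0.001, 0.787]
force: [0.5, 0.5, -0.6]
grip_width: 0.0164
```

>>> arm_command(
  gripper=[1.4],
  slide=[
    [0,0,0],
  ],
  turn=[
    [0,0,0],
  ],
)

```text
clock: 14.62
position: [0.4492, -0.1523, 0.1483]
tool_rot: [3.14, 0.0, 0.785]
force: [0.3, 0.5, -1.0]
grip_width: 0.0165
```

```bash
python3 - <<'E'
from h import *
print(bot.observe()["grip_width"]);go(.497,-.319,.06,5)
E
```

```text
0.016536666507841212
slide cm [-8.4  15.16  8.85] turn [ 0.1 -0.  40. ] rows 3.7
```

>>> arm_command(
  gripper=[1.4,1.4,1.4,1.4,1.4],
  slide=[
    [-2.1,3.8,2.2],
    [-4.2,7.6,4.4],
    [-6.3,11.4,6.6],
    [-8.4,15.2,8.8],
    [-8.4,15.2,8.8],
  ],
  turn=[
    [0,0,10],
    [0,0,20],
    [0,0,30],
    [0,0,40],
    [0,0,40],
  ],
)

```text
clock: 15.25
position: [0.4983, -0.3176, 0.058]
tool_rot: [3.141, 0.003, 0.09]
force: [-1.8, 1.6, -0.5]
grip_width: 0.0167
```

```bash
python3 - <<'E'
from h import *
s=vision.grab_frame("scene");vision.grab_frame("scene");st=bot.observe();p=st["position"];print(p,st["tool_rot"],st["grip_width"],st["force"])
go(.497,-.319,.02,5)
cv2.imwrite("pics/scene_h4.png",s);s0=cv2.imread("pics/scene_h3.png")
c=np.hstack([cv2.resize(i[335:395,165:235],(400,343),interpolation=cv2.INTER_LANCZOS4) for i in(s0,s)])
cv2.imwrite("pics/h4.png",cv2.normalize(c,None,0,330,cv2.NORM_MINMAX))
E
```

```text
[ 0.49882671 -0.31499607  0.05944795] [-3.14082173e+00  9.87906275e-04  9.57420935e-02] 0.01632055576847272 [-0.47317902  0.36138237 -0.31991062]
slide cm [-0.22  0.38  3.94] turn [-0.   0.1  0.5] rows 0.6
```

View pics/h4.png

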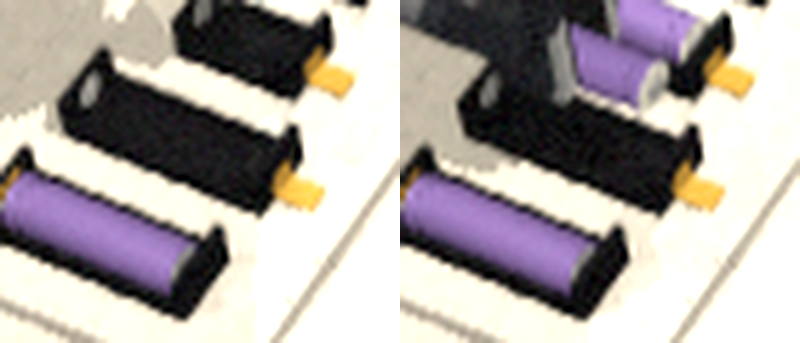

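>>> arm_command(
  gripper=[1.4,1.4],
  slide=[
    [0,0,1],
    [0,0,1],
  ],
  turn=[
    [0,0,0],
    [0,0,0],
  ],
)

```text
clock: 15.6
position: [0.4992, -0.3144, 0.0495]
tool_rot: [-3.141, 0.0, 0.096]
force: [-0.7, -0.1, 0.2]
grip_width: 0.0163
```

```bash
python3 - <<'E'
from h import *
f=lambda u,v:(165+u/5.714,335+v/5.714)
b=.0872;X=np.array([np.cos(b),np.sin(b)]);Y=np.array([-X[1],X[0]])
w0=ray("scene",f(105,50),.029)[:2];w1=ray("scene",f(296,127),.029)[:2];print((w1-w0)@X)
c=(w0+w1)/2-Y*.013
ee=ray("scene",f(254,82),.0625)[:2]-X*.0305;t=np.array([.4985,-.3165])
print("cell",ee,"cell-tcp",(ee-t)@X,(ee-t)@Y,"holder",c,"holder-cell",(c-ee)@X,(c-ee)@Y)
p=bot.observe()["position"]; print(p); go(.497,-.319,.02,5)
E
```

```text
0.07382032564646795
cell [ 0.50048718 -0.315467  ] cell-tcp 0.0020695968710148444 0.0008560089856665637 holder [ 0.49887399 -0.31758395] holder-cell -0.001791429813707933 -0.0019684114648106867
[ 0.49916001 -0.31443544  0.04949732]
slide cm [-0.26  0.44  2.95] turn [-0.1  0.   0.5] rows 0.5
```

>>> arm_command(
  gripper=[1.4,1.4,1.4,1.4,1.4],
  slide=[
    [-0.3,0.4,0.3],
    [-0.3,0.4,0.8],
    [-0.3,0.4,1.6],
    [-0.3,0.4,2.3],
    [-0.3,0.4,2.3],
  ],
  turn=[
    [0,0,0.5],
    [0,0,0.5],
    [0,0,0.5],
    [0,0,0.5],
    [0,0,0.5],
  ],
)

```text
clock: 16.23
position: [0.4962, -0.3198, 0.0261]
tool_rot: [-3.141, 0.001, 0.085]
force: [-0.5, 0.4, 0.6]
grip_width: 0.0165
```

No contact, so it is inside the end walls. Lower and release.

>>> arm_command(
  gripper=[1.4,1.4,1.4],
  slide=[
    [0,0,0.3],
    [0,-0.05,0.6],
    [0,-0.05,0.65],
  ],
  turn=[
    [0,0,0],
    [0,0,0],
    [0,0,0],
  ],
)

```text
clock: 16.6
position: [0.4964, -0.3194, 0.0201]
tool_rot: [-3.141, 0.0, 0.085]
force: [-0.1, -0.2, -0.7]
grip_width: 0.0164
```

>>> arm_command(
  gripper=[1.8,2.8,2.8],
  slide=[
    [0,0,0],
    [0,0,0],
    [0,0,0],
  ],
  turn=[
    [0,0,0],
    [0,0,0],
    [0,0,0],
  ],
)

```text
clock: 16.98
position: [0.4965, -0.3195, 0.0204]
tool_rot: [3.142, -0.0, 0.085]
force: [-1.1, -0.3, 0.0]
grip_width: 0.0282
```

>>> arm_command(
  gripper=[2.8,2.8,2.8,2.8,2.8],
  slide=[
    [0,0,-2],
    [0,0,-6],
    [0,0,-12],
    [0,-5,-16],
    [0,-11,-18],
  ],
  turn=[
    [0,0,0],
    [0,0,0],
    [0,0,0],
    [0,0,0],
    [0,0,0],
  ],
)

```text
clock: 17.6
position: [0.4873, -0.2118, 0.2025]
tool_rot: [3.141, -0.003, 0.083]
force: [1.6, 1.0, -0.5]
grip_width: 0.028
```

>>> arm_command(
  gripper=[2.8,2.8,2.8,2.8,2.8],
  slide=[
    [0,-5,-1],
    [0,-10,-2],
    [0,-15,-2],
    [0,-20,-2],
    [0,-25,-2],
  ],
  turn=[
    [0,0,0],
    [0,0,0],
    [0,0,0],
    [0,0,0],
    [0,0,0],
  ],
)

```text
clock: 18.23
position: [0.4656, 0.0386, 0.2207]
tool_rot: [-3.14, -0.001, 0.085]
force: [0.6, -0.4, 0.0]
grip_width: 0.028
```

```bash
python3 - <<'E'
from h import *
t=vision.grab_frame("top");s=vision.grab_frame("scene");print(bot.observe()["force"],bot.observe()["clock"])
t0=cv2.imread("pics/top0.png")
for c,st,m in purple(t): print(c.round(1),st,[np.round(v,4) for v in ends("top",m,.022)[1:4]])
c=np.hstack([cv2.resize(t[225:300,465:575],(400,300),interpolation=cv2.INTER_LANCZOS4),cv2.resize(s[305:395,150:270],(400,300),interpolation=cv2.INTER_LANCZOS4)])
c=cv2.normalize(c,None,0,330,cv2.NORM_MINMAX)
d=np.hstack([cv2.resize(t,(400,300)),cv2.resize(s,(400,300))])
cv2.imwrite("pics/fin.png",np.vstack([c,d]))
E
```

```text
[ 0.43814922 -1.15130358  0.72200753] 18.325
[557.8 258.2] [551 241  14  35 309] [array([ 0.5019, -0.3638]), array([-0.9971, -0.0765]), np.float64(0.065)]
[535.2 261.5] [529 245  14  34 304] [array([ 0.4965, -0.3199]), array([-0.9967, -0.0806]), np.float64(0.0635)]
[511.1 264.3] [505 255  13  20 183] [array([ 0.4915, -0.2735]), array([-0.9989, -0.0479]), np.float64(0.036)]
[488.7 265.8] [483 257  12  19 171] [array([ 0.4901, -0.2305]), array([-0.9956, -0.0938]), np.float64(0.0339)]
```

View pics/fin.png

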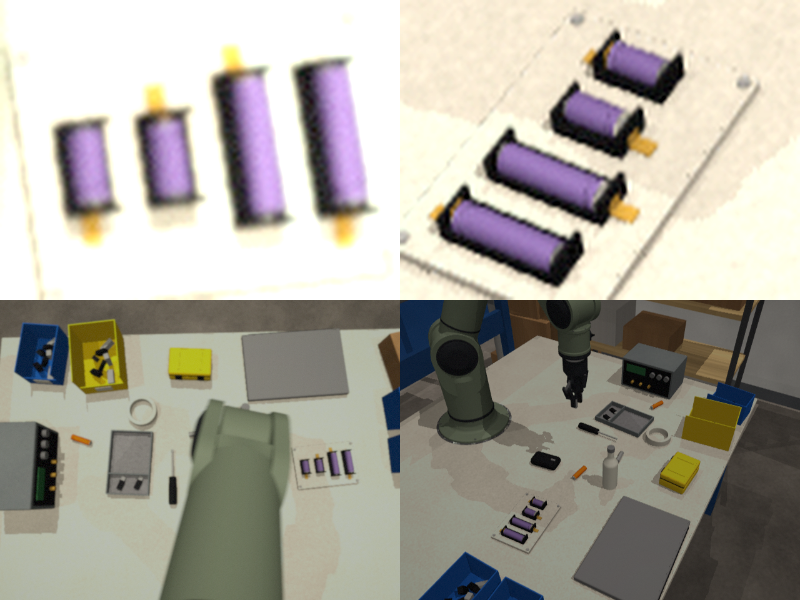

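```bash
python3 -c "
from workcell import job_done; print(job_done())"
```

```text
the job is handed in; nothing more can be done
None
```

All three cells are placed and the job is handed in at about 18 s on the robot's clock. The hand-in gave no verdict.

- **Tray cell:** it is in the long holder whose tongue points to -x. On the way in it touched the +x end wall with about 5 N. The fingertips then pressed on the rails with about 28 N, so I backed off and let it drop the last 4 to 6 mm.
- **Short cell:** it went from the long holder into the empty short one with no contact force.
- **Bench cell:** it is in the freed long holder, also with no contact force. I gripped it about 9 mm off centre the first time and regripped it before lifting.

**Last pictures, both views:** all four cells lie in their pockets, parallel to them. The plus ends match the tongues, judged by the washers and grooves in the earlier close crops. The bottle stands, and the bystanders look unmoved; I did not measure them.

**Correctly loaded short cell:** it shows no shift; its pixel position is unchanged.

**Disagreements:**
- **Moved short cell:** it measures about 1.7 mm off its holder's centre line, within the 4 mm limit.
- **Two cameras and the arm:** they disagreed by 1 to 4 mm, so I also used the arm's own positions and contact forces.
- **Seating height:** I judged it from the scene picture and did not measure it.

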